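# Put the ignition lock away in the slope-fronted cupboard

## Task

It is closing time: turn the brass wing knob on the sloping cupboard a full quarter turn to release its flap, then lower the flap gently all the way down onto its bearers. Pick up the brass ignition lock and set it down gently, standing upright on its bezel on the cupboard floor, far enough in that the flap could be shut again; leave the flap down and leave everything else where it is.

Things in the scene. Friction and masses are not known exactly. Their poses are not given: they have to be found in the camera images.
- cupboard: Fixed wooden cupboard, 45 degree sloping front (all sizes in mm): 220 deep (x, + to its back), 300 wide (y), 192 high. Origin: centre of its underside, on the ledge. Inner floor 62 above the ledge; walls 12. Top board from x = +22 to the back, 180 to 192 above the ledge; the slope runs from its front edge to the hinge line. Two bearers stick out 80 in front of the base, to carry the open flap.
- cupboard_hinge (a point): Middle of the flap's hinge line, fixed to the cupboard: 110 mm in front of the cupboard's origin and 62 mm above the ledge. Same axes as the cupboard; the hinge line is its y axis.
- flap (a joint): Drop-down wooden flap (rad): 0 = shut, lying back on the slope; 0.785 = upright; 2.356 = its stop, fully down and level in front of the cupboard, its inner face up, 62 mm above the ledge. The hinge is stiff (about 0.4 N m): the flap stays wherever it is left. The cam latch holds it shut until the wing knob is turned past about 1.27 rad.
- flap_lip (a point): Middle of the flap's free edge, on its inner face, 212 mm from the hinge line. x: along the flap away from the hinge; z: out of its outer face; y: along the edge. Flap 300 wide, 12 thick. Shut, its last 28 overhang the top board: this edge stands 20 above that board with free space behind, so fingers can come down behind it and pull it up and over to the front, then press the inner face down.
- latch_grip (a point): Centre of the wing of the brass quarter-turn knob, on its axis, 24 mm out from the flap's outer face, 150 mm from the hinge line, mid-width. The wing is a bar 42 long (x), 10 thick (y) and 24 high (z, from 12 to 36 out from the face). z points out of the flap along the knob's axis; x lies along the wing.
- latch (a joint): Wing knob (rad): about 0 = latched, wing pointing up the slope; turns clockwise seen from outside to its stop at 1.571: wing level along the width, tongue clear of the keeper. Light friction (0.06 N m), stays where left. Its tongue stands behind the flap's inner face on the same axis: 27 mm deep, reaching 30 mm from the axis, up the slope when latched, to the cupboard's -y side when released.
- ignition_mid (a point): Loose brass ignition lock, about 160 g, 46 mm high, standing on its round bezel. Point on its axis half-way up, 23 above its underside; z up. Bezel 36 across, 7 high; round barrel 26 across from 7 to 38 (grip here); black terminal block 21 across from 38 to 46. For the flap to shut over it, its axis must be at least 57 mm behind the hinge line.
- spring_tin_mid (a point): Bystander: loose round blue tin, 52 mm across, 58 mm high, standing inside the cupboard near the back. Point on its axis half-way up.
- radio_knob_mid (a point): Bystander: loose cracked amber bakelite radio knob lying on the ledge, 38 mm across, 19 mm high. Point at its centre.
- blank_tin_mid (a point): Bystander: loose round red and silver tin of key blanks on the ledge, 50 mm across, 45 mm high. Point at its centre.
- pliers_mid (a point): Bystander: steel slip-joint pliers lying on the ledge, 160 mm long (x), 55 mm wide, 12 mm high. Point near their middle.
- cap_a_mid (a point): Bystander: green plastic key cap lying on the ledge, 42 by 27 by 9 mm. Point at the centre of its round head.
- cap_b_mid (a point): Bystander: a second green plastic key cap, the same.
Mind the look-alikes: they are no part of the job. Leave any purple look-alike of the part that bears ignition_mid alone.

How it is judged (in metres and radians):
On the way, in this order (a step that is already met when the one before it is completed fails the run):
1. the wing knob is turned a quarter turn while the flap is still shut (value of joint latch above 1.3 rad and value of joint flap below 0.1 rad), for 0.2 s.
2. the flap is lowered fully onto its bearers (value of joint flap above 2.27 rad), for 0.2 s.
At the end, for the whole second after the job is handed in: The flap is fully down (joint above 2.27 rad) and the ignition lock stands upright (within 0.15 rad, bezel down) and still on the cupboard's inner floor (its middle 17 to 29 mm above the floor), its axis 55 to 190 mm behind the hinge line and within 125 mm of the middle of the cupboard's width (value of joint flap above 2.27 rad and x of ignition_mid in the frame of cupboard_hinge between 0.055 and 0.19 m and y of ignition_mid in the frame of cupboard_hinge between -0.125 and 0.125 m and z of ignition_mid in the frame of cupboard_hinge between 0.017 and 0.029 m and angle between ignition_mid's own z axis and vertical below 0.15 rad and linear speed of ignition below 0.02 m/s); the robot touches nothing.
It fails at once if the flap is flung (faster than 2.5 rad/s) (velocity of joint flap above 2.5 rad/s or velocity of joint flap below -2.5 rad/s).
It fails at once if the ignition lock is banged against the cupboard (over 60 N) (contact force between ignition and cupboard above 60 N).
It fails at once if the ignition lock is dropped or thrown into the cupboard (moves faster than 0.5 m/s just above its floor) (linear speed of ignition above 0.5 m/s and x of ignition_mid in the frame of cupboard_hinge between 0 and 0.22 m and y of ignition_mid in the frame of cupboard_hinge between -0.15 and 0.15 m and z of ignition_mid in the frame of cupboard_hinge below 0.07 m).
It fails at once if a bystander is moved by more than 25 mm (distance of any of spring_tin_mid, radio_knob_mid, blank_tin_mid, pliers_mid, cap_a_mid, cap_b_mid from where it was at the start of the episode above 0.025 m).
It also fails if it takes over 72 s, if anything falls off the work surface, if the arm or the gripper's body presses on something with over 40 N, if the wrist force passes 120 N, or if a joint passes its speed limit or range.

## Robot

A 6-joint arm with a two-finger parallel gripper is mounted at the origin on the work surface. World frame = base frame: x ahead of the robot, y to its left, z up, the work surface at z = 0. Lengths are in mm, angles in degrees, forces in N, time in s.
With the tool pointing down it reaches from about 300 to 850 mm from the base axis. Payload 4.2 kg.
Tool frame: the origin (TCP) lies midway between the tips of the shut fingers; the grasp point (between the pads) lies 19 mm behind it; z points along the fingers, y is the direction in which the jaws open and shut (so a half turn about z gives the same grasp; the last joint's range is limited). The gripper opens to 91 mm and grips with 3 to 60 N. Pads are 32 mm wide; open, the fingers measure 118 mm over their backs; the gripper's body (76 mm by 178 mm) begins 60 mm behind the grasp point.
Start: joints at [71.104, 18.312, 89.639, -0, 72.044, -1.146], TCP at [175.302, 547.643, 213.976] pointing down, gripper open.
Joint ranges: [-177.97, 177.97], [-48.28, 115.42], [12.27, 149.76], [-77.06, 257.06], [2.81, 150.46], [-146.56, 146.56]. Speed limits (degrees/s): [147.25, 147.25, 180, 180, 180, 180].

## Interface

Orientations are given as [roll, pitch, yaw] about the fixed x, y, z axes, in that order (R = Rz(yaw) Ry(pitch) Rx(roll)).
In Python, from workcell import env gives the robot as it stands.
- The arm moves only by the shell command python3 -m jog 'ROWS' [FORCE]. ROWS is JSON, a list of rows, each an object of numbers: "dx", "dy", "dz": the shift along the world's x, y, z in m; "wx", "wy", "wz": the turn, a rotation vector about the world's x, y, z in rad; "grip": the gripper's target within -1 to 1 (shut at 1, half-way at 0, fully open at -1). In form: [{"dx": .., "dy": .., "dz": .., "wx": .., "wy": .., "wz": .., "grip": ..}, ...]. A call has 1 to 10 rows; each row shifts and turns the commanded pose from where the row before left it; what a row does not reach is not made up. A row lasts 1/10 s, in which the tool goes at most 50 mm and 8.59 degrees, less where a joint would pass 70% of its speed; a pose out of reach is approached as far as the arm can. A call with a gripper value outside its range is refused whole. The fingers move at their own pace and stop on an object; FORCE is the grip in N (left out, the last holds). Time passes only in rows, so rows that do not move let the fingers close. It gives the time, the measured TCP pose, the force and the opening at its end, in the units of the state.
- env.state(): the state, without advancing time (a new reading comes with each control period).
- env.grab_frame(name): name is "scene" or "top" or "wrist"; returns the picture (400x640x3 uint8, red, green, blue); there is no depth.
- env.get_calibration(name): a dict with "fx", "fy", "cx", "cy" (pixels), "R" (3x3) and "t" (3): a world point X has camera coordinates R X + t. Camera axes: x right, y down, z forward; pixel columns grow to the right and rows downward; lengths in mm; the calibration is good to about 2 mm. A picture is of the moment at which its call begins: read the wrist's pose just before it. get_calibration takes no time and is no camera call; for the wrist camera it gives the pose at the moment of the call.
- env.job_done(): hands the job in, once; it reports no verdict.
The state is a dict: "time_s": time; "qpos": joint angles; "qvel": joint speeds; "effort": joint torques, N m; "ee_pos": TCP position; "ee_rot": TCP orientation; "force": force on the tool from outside, world axes, zero at the start; "torque": the same for the moment, N m; "gripper_width": finger opening in mm.
Only numpy, scipy, OpenCV 4.12 (cv2) and the standard library are available. Lean on these libraries where they do the work, as an engineer would, in place of code of your own. Each camera call takes 0.05 s, during which the arm holds its last target. There are 200 camera calls.

## Working session

There is one attempt and no reset: what is moved stays moved. The work goes in short steps, Python scripts to look and compute and a shell command to move; the robot and the scene stay as the last step left them, time stands still between calls to the robot, and variables do not carry over. Pictures are saved under pics/ and viewed, about 8 in all and at most 12, crops included, and the job is handed in when it is done.

```bash
mkdir -p pics; ls
python3 - <<'E'
from workcell import env
import cv2, json
for n in ["scene","top"]:
    im=env.grab_frame(n); cv2.imwrite(f"pics/{n}0.png",im[:,:,::-1])
    c=env.get_calibration(n); print(n,{k:(v.tolist() if hasattr(v,'tolist') else v) for k,v in c.items()})
print(env.state())
E
```

```text
pics
scene {'fx': 428.9005317566355, 'fy': 428.9005317566355, 'cx': 320.3591651844048, 'cy': 201.0560904188667, 'R': [[-0.4876719315359008, 0.8727093706354005, -0.023546583556997607], [0.47799467065860735, 0.24434077663677936, -0.8436934749626224], [-0.730545811030365, -0.4227007680117207, -0.5363085666929891]], 't': [344.35312604961604, -126.63675145080333, 1612.6427985680848]}
top {'fx': 373.82643675525856, 'fy': 373.82643675525856, 'cx': 316.5382286358512, 'cy': 202.00332780342467, 'R': [[0.005216911627502758, -0.9999791198650406, -0.003813616001926052], [-0.977754545936656, -0.004301202154543731, -0.20970824390144932], [0.2096874620316504, 0.004822809758332626, -0.9777565692813117]], 't': [-95.64266787104367, 569.2001499183917, 1328.3313668910869]}
{'time_s': 0.1, 'qpos': array([ 7.11068205e+01,  1.83447375e+01,  8.96985653e+01, -7.27995956e-04,
        7.20438896e+01, -1.14440504e+00]), 'qvel': array([ 0.03640891, -0.0617056 , -0.12619406, -0.04079181, -0.04586596,
       -0.05371894]), 'effort': array([ 9.75547596e-05, -4.13339567e+01, -2.32507020e+01,  7.30249914e-02,
        4.23764263e-02, -5.09167842e-05]), 'ee_pos': array([175.12864577, 547.21037237, 213.24260744]), 'ee_rot': array([-1.79912811e+02, -1.04937675e-03,  1.62251450e+02]), 'force': array([ 0.19303152, -0.34670518, -0.47950687]), 'torque': array([ 0.02873342, -0.00760578,  0.02902966]), 'gripper_width': 91.12250754651272}
```

View pics/scene0.png

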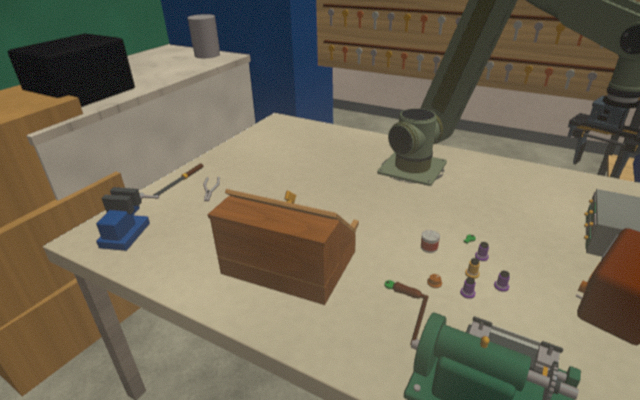

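View pics/top0.png

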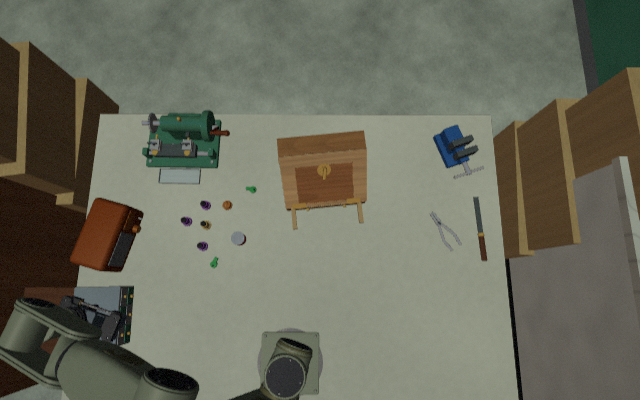

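Scene: the cupboard is at about x 600, with its front facing the robot. The wing knob is at (323,170) in the top view. The brass lock is at (205,225), surrounded by purple look-alikes. I'll enlarge both regions.

Run:
```python
import cv2, numpy as np
im=cv2.imread("pics/top0.png"); s=cv2.imread("pics/scene0.png")
a=cv2.resize(im[120:235,265:380],(400,400),interpolation=cv2.INTER_CUBIC)
b=cv2.resize(im[180:280,170:270],(400,400),interpolation=cv2.INTER_CUBIC)
c=cv2.resize(s[180:300,200:400],(800,480),interpolation=cv2.INTER_CUBIC)[:200]
cv2.imwrite("pics/z0.png",np.vstack([np.hstack([a,b]),c]))
```

```text
(no output)
```

View pics/z0.png

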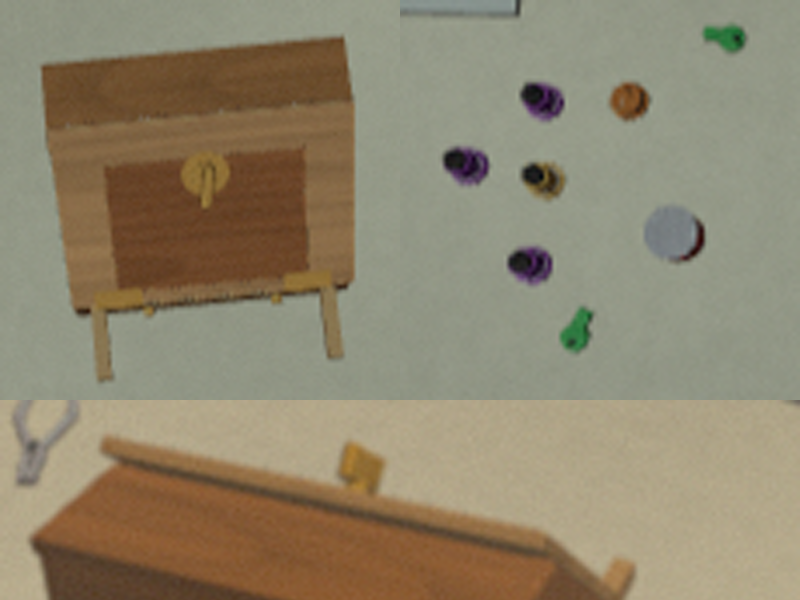

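```bash
cat > h.py <<'E'
import numpy as np, cv2
from workcell import env
from scipy.optimize import least_squares
from scipy.spatial.transform import Rotation as Ro
def proj(n,X,c=None):
    c=c or env.get_calibration(n); p=np.asarray(X,float)@np.array(c['R']).T+np.array(c['t'])
    return np.stack([c['fx']*p[:,0]/p[:,2]+c['cx'],c['fy']*p[:,1]/p[:,2]+c['cy']],1)
def ray(n,u,v,z,c=None):
    c=c or env.get_calibration(n); R=np.array(c['R']); o=-R.T@np.array(c['t'])
    d=R.T@np.array([(u-c['cx'])/c['fx'],(v-c['cy'])/c['fy'],1]); return o+d*(z-o[2])/d[2]
def cup(P,q):
    x,y,z,a=q; return np.asarray(P,float)@Ro.from_euler('z',a).as_matrix().T+[x,y,z]
E
python3 - <<'E'
from h import *
T=[((110,150,192),(277.1,139)),((110,-150,192),(364.2,130.6)),((39.9,150,211.9),(279.4,157.4)),((39.9,-150,211.9),(366.5,148.8)),
((-110-8.5,150,70.5),(287.1,209.1)),((-110-8.5,-150,70.5),(366.2,202.5))]
S=[((110,-150,192),(208.3,215)),((31.4,-150,220.4),(225.8,189.3)),((31.4,150,220.4),(337,213.8))]
f=lambda q:np.r_[(proj('top',cup([a for a,_ in T],q))-[b for _,b in T]).ravel(),(proj('scene',cup([a for a,_ in S],q))-[b for _,b in S]).ravel()]
for fixz in (0,1):
    r=least_squares(lambda p:f([p[0],p[1],0 if fixz else p[3],p[2]]),[640,0,-.09,0],x_scale=[1,1,.01,1],loss='soft_l1'); print(r.x,r.fun.round(1))
p=r.x;q=[p[0],p[1],0,p[2]]
print('hinge',cup([(-110,0,62)],q),'grip',cup([(-110+106.07-16.97,0,62+106.07+16.97)],q), 'lip',cup([(39.9,0,211.9)],q))
for n,u,v,z in [('lock top',203.5,223.75,46),('lock bez',207,226,3),('purpA',205.5,203.7,46),('purpB',184,220,46),('purpC',200,245.3,46),('amber',227.5,205,15),('tin',238,238,45)]:
    print(n,ray('top',u,v,z).round(1))
print(proj('top',cup([(-110+106.07-16.97,0,62+106.07+16.97)],q)))
E
```

```text
[ 6.71052116e+02 -1.17220342e+02  1.01168519e-01 -5.17511045e+00] [ 0.7  0.5 -1.2  1.  -0.7 -0.8 -0.3 -0.3 -1.3  0.9  0.5 -0.2  0.2 -0.1
 -0.5  0.  -1.4 -0.1]
[ 6.71130524e+02 -1.16251137e+02  1.03641614e-01  0.00000000e+00] [ 0.2  0.  -1.3  0.3 -1.2 -1.2 -0.4 -0.9 -1.6  0.7  0.5 -0.6  0.2 -1.6
 -0.6 -1.5 -0.9 -2. ]
hinge [[ 561.72078244 -127.63131558   62.        ]] grip [[ 650.34267307 -118.41337108  185.04      ]] lip [[ 710.81642111 -112.1232361   211.9       ]]
lock top [488.3 326.2  46. ]
lock bez [486.3 325.6   3. ]
purpA [564.3 323.9  46. ]
purpB [502.1 399.8  46. ]
purpC [408.5 333.6  46. ]
amber [566.1 248.7  15. ]
tin [436.1 195.7  45. ]
[[323.95394125 171.42307638]]
```

```bash
cat >> h.py <<'E'
def to(pos,Rt,show=True):
    s=env.state(); R=Ro.from_euler('xyz',s['ee_rot'],degrees=True)
    d=(np.array(pos)-s['ee_pos'])/1000; w=(Ro.from_matrix(Rt)*R.inv()).as_rotvec()
    n=max(np.linalg.norm(d)/.05,np.linalg.norm(w)/.149); print('t',s['time_s'],'d',d.round(4),'w',w.round(4),'rows',round(n,2),'per10',(d/10).round(5),(w/10).round(4)); 
def frame(z,y):
    z=np.array(z,float);z/=np.linalg.norm(z);y=np.array(y,float);y-=z*(y@z);y/=np.linalg.norm(y);return np.stack([np.cross(y,z),y,z],1)
A=.1036
C=Ro.from_euler('z',A).as_matrix()  # cupboard axes
Rk=frame(C@[1,0,-1],C@[0,1,0])
E
python3 -c "
from h import *
to([575,-125,261],Rk)"
```

```text
t 0.1 d [ 0.3999 -0.6722  0.0478] w [-0.0799 -0.7868  0.3924] rows 15.67 per10 [ 0.03999 -0.06722  0.00478] [-0.008  -0.0787  0.0392]
```

```bash
python3 -m jog '[{"dx":0.02,"dy":-0.0336,"dz":0.0024,"wx":-0.004,"wy":-0.0393,"wz":0.0196},{"dx":0.02,"dy":-0.0336,"dz":0.0024,"wx":-0.004,"wy":-0.0393,"wz":0.0196},{"dx":0.02,"dy":-0.0336,"dz":0.0024,"wx":-0.004,"wy":-0.0393,"wz":0.0196},{"dx":0.02,"dy":-0.0336,"dz":0.0024,"wx":-0.004,"wy":-0.0393,"wz":0.0196},{"dx":0.02,"dy":-0.0336,"dz":0.0024,"wx":-0.004,"wy":-0.0393,"wz":0.0196},{"dx":0.02,"dy":-0.0336,"dz":0.0024,"wx":-0.004,"wy":-0.0393,"wz":0.0196},{"dx":0.02,"dy":-0.0336,"dz":0.0024,"wx":-0.004,"wy":-0.0393,"wz":0.0196},{"dx":0.02,"dy":-0.0336,"dz":0.0024,"wx":-0.004,"wy":-0.0393,"wz":0.0196},{"dx":0.02,"dy":-0.0336,"dz":0.0024,"wx":-0.004,"wy":-0.0393,"wz":0.0196},{"dx":0.02,"dy":-0.0336,"dz":0.0024,"wx":-0.004,"wy":-0.0393,"wz":0.0196}]'
python3 -m jog '[{"dx":0.02,"dy":-0.0336,"dz":0.0024,"wx":-0.004,"wy":-0.0393,"wz":0.0196},{"dx":0.02,"dy":-0.0336,"dz":0.0024,"wx":-0.004,"wy":-0.0393,"wz":0.0196},{"dx":0.02,"dy":-0.0336,"dz":0.0024,"wx":-0.004,"wy":-0.0393,"wz":0.0196},{"dx":0.02,"dy":-0.0336,"dz":0.0024,"wx":-0.004,"wy":-0.0393,"wz":0.0196},{"dx":0.02,"dy":-0.0336,"dz":0.0024,"wx":-0.004,"wy":-0.0393,"wz":0.0196},{"dx":0.02,"dy":-0.0336,"dz":0.0024,"wx":-0.004,"wy":-0.0393,"wz":0.0196},{"dx":0.02,"dy":-0.0336,"dz":0.0024,"wx":-0.004,"wy":-0.0393,"wz":0.0196},{"dx":0.02,"dy":-0.0336,"dz":0.0024,"wx":-0.004,"wy":-0.0393,"wz":0.0196},{"dx":0.02,"dy":-0.0336,"dz":0.0024,"wx":-0.004,"wy":-0.0393,"wz":0.0196},{"dx":0.02,"dy":-0.0336,"dz":0.0024,"wx":-0.004,"wy":-0.0393,"wz":0.0196}]'
python3 - <<'E'
from h import *
to([575,-125,261],Rk)
print(env.state()['qpos'])
c=env.get_calibration('wrist'); im=env.grab_frame('wrist'); cv2.imwrite('pics/w1.png',im[:,:,::-1])
q=[671.1,-116.25,0,A]
print(proj('wrist',cup([(-110+106.07-16.97,0,62+106.07+16.97),(-110+106.07-25.4,0,62+106.07+25.4),(39.9-8.5,150,220.4),(39.9-8.5,-150,220.4)],q),c))
E
```

```text
t 0.1 d [ 0.3999 -0.6722  0.0478] w [-0.0799 -0.7868  0.3924] rows 15.67 per10 [ 0.03999 -0.06722  0.00478] [-0.008  -0.0787  0.0392]
[ 7.11068205e+01  1.83447375e+01  8.96985653e+01 -7.27995956e-04
  7.20438896e+01 -1.14440504e+00]
[[-117.88753063  786.99091989]
 [-132.79712524  797.89838456]
 [  -6.50193474  847.06363241]
 [-228.8061491   896.78655286]]invalid input
invalid input
```

View pics/w1.png

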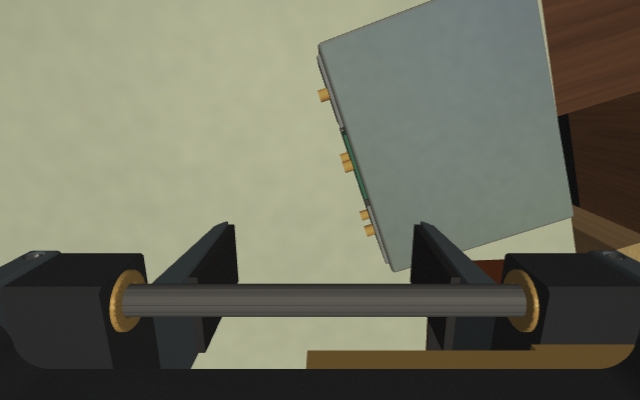

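The picture shows only the workbench below the start pose: the rows were refused and the arm did not move. "grip" is probably mandatory, so I'm adding it.

```bash
python3 -m jog '[{"dx":0.02,"dy":-0.0336,"dz":0.0024,"wx":-0.004,"wy":-0.0393,"wz":0.0196,"grip":-1},{"dx":0.02,"dy":-0.0336,"dz":0.0024,"wx":-0.004,"wy":-0.0393,"wz":0.0196,"grip":-1},{"dx":0.02,"dy":-0.0336,"dz":0.0024,"wx":-0.004,"wy":-0.0393,"wz":0.0196,"grip":-1},{"dx":0.02,"dy":-0.0336,"dz":0.0024,"wx":-0.004,"wy":-0.0393,"wz":0.0196,"grip":-1},{"dx":0.02,"dy":-0.0336,"dz":0.0024,"wx":-0.004,"wy":-0.0393,"wz":0.0196,"grip":-1},{"dx":0.02,"dy":-0.0336,"dz":0.0024,"wx":-0.004,"wy":-0.0393,"wz":0.0196,"grip":-1},{"dx":0.02,"dy":-0.0336,"dz":0.0024,"wx":-0.004,"wy":-0.0393,"wz":0.0196,"grip":-1},{"dx":0.02,"dy":-0.0336,"dz":0.0024,"wx":-0.004,"wy":-0.0393,"wz":0.0196,"grip":-1},{"dx":0.02,"dy":-0.0336,"dz":0.0024,"wx":-0.004,"wy":-0.0393,"wz":0.0196,"grip":-1},{"dx":0.02,"dy":-0.0336,"dz":0.0024,"wx":-0.004,"wy":-0.0393,"wz":0.0196,"grip":-1}]' && python3 -m jog '[{"dx":0.02,"dy":-0.0336,"dz":0.0024,"wx":-0.004,"wy":-0.0393,"wz":0.0196,"grip":-1},{"dx":0.02,"dy":-0.0336,"dz":0.0024,"wx":-0.004,"wy":-0.0393,"wz":0.0196,"grip":-1},{"dx":0.02,"dy":-0.0336,"dz":0.0024,"wx":-0.004,"wy":-0.0393,"wz":0.0196,"grip":-1},{"dx":0.02,"dy":-0.0336,"dz":0.0024,"wx":-0.004,"wy":-0.0393,"wz":0.0196,"grip":-1},{"dx":0.02,"dy":-0.0336,"dz":0.0024,"wx":-0.004,"wy":-0.0393,"wz":0.0196,"grip":-1},{"dx":0.02,"dy":-0.0336,"dz":0.0024,"wx":-0.004,"wy":-0.0393,"wz":0.0196,"grip":-1},{"dx":0.02,"dy":-0.0336,"dz":0.0024,"wx":-0.004,"wy":-0.0393,"wz":0.0196,"grip":-1},{"dx":0.02,"dy":-0.0336,"dz":0.0024,"wx":-0.004,"wy":-0.0393,"wz":0.0196,"grip":-1},{"dx":0.02,"dy":-0.0336,"dz":0.0024,"wx":-0.004,"wy":-0.0393,"wz":0.0196,"grip":-1},{"dx":0.02,"dy":-0.0336,"dz":0.0024,"wx":-0.004,"wy":-0.0393,"wz":0.0196,"grip":-1}]'
python3 -c "
from h import *
to([575,-125,261],Rk);print(env.state()['qpos'])"
```

```text
time_s: 1.15
ee_pos: [375.6, 210.3, 238.0]
ee_rot: [177.4, 22.6, 173.2]
force: [0.5, 0.3, -1.2]
gripper_width: 90.9
time_s: 2.15
ee_pos: [558.3, -91.4, 260.1]
ee_rot: [178.8, 42.5, -175.9]
force: [0.1, -2.5, -0.8]
gripper_width: 91.5
t 2.15 d [ 0.0167 -0.0336  0.0009] w [-0.0115 -0.0451  0.0172] rows 0.75 per10 [ 1.67e-03 -3.36e-03  9.00e-05] [-0.0011 -0.0045  0.0017]
[-2.08976439e+01 -5.10623135e-02  1.19100322e+02  4.08934659e+01
  2.77379506e+01 -1.46576502e+02]
```

```bash
sed -i 's/^Rk=.*/Rk=frame(C@[1,0,-1],C@[0,-1,0])/' h.py
for i in 1; do :; done
python3 -m jog '[{"dx":0,"dy":0,"dz":0,"wx":0.1,"wy":0.01,"wz":-0.1,"grip":-1},{"dx":0,"dy":0,"dz":0,"wx":0.1,"wy":0.01,"wz":-0.1,"grip":-1},{"dx":0,"dy":0,"dz":0,"wx":0.1,"wy":0.01,"wz":-0.1,"grip":-1},{"dx":0,"dy":0,"dz":0,"wx":0.1,"wy":0.01,"wz":-0.1,"grip":-1},{"dx":0,"dy":0,"dz":0,"wx":0.1,"wy":0.01,"wz":-0.1,"grip":-1},{"dx":0,"dy":0,"dz":0,"wx":0.1,"wy":0.01,"wz":-0.1,"grip":-1},{"dx":0,"dy":0,"dz":0,"wx":0.1,"wy":0.01,"wz":-0.1,"grip":-1},{"dx":0,"dy":0,"dz":0,"wx":0.1,"wy":0.01,"wz":-0.1,"grip":-1},{"dx":0,"dy":0,"dz":0,"wx":0.1,"wy":0.01,"wz":-0.1,"grip":-1},{"dx":0,"dy":0,"dz":0,"wx":0.1,"wy":0.01,"wz":-0.1,"grip":-1}]' && python3 -m jog '[{"dx":0,"dy":0,"dz":0,"wx":0.1,"wy":0.01,"wz":-0.1,"grip":-1},{"dx":0,"dy":0,"dz":0,"wx":0.1,"wy":0.01,"wz":-0.1,"grip":-1},{"dx":0,"dy":0,"dz":0,"wx":0.1,"wy":0.01,"wz":-0.1,"grip":-1},{"dx":0,"dy":0,"dz":0,"wx":0.1,"wy":0.01,"wz":-0.1,"grip":-1},{"dx":0,"dy":0,"dz":0,"wx":0.1,"wy":0.01,"wz":-0.1,"grip":-1},{"dx":0,"dy":0,"dz":0,"wx":0.1,"wy":0.01,"wz":-0.1,"grip":-1},{"dx":0,"dy":0,"dz":0,"wx":0.1,"wy":0.01,"wz":-0.1,"grip":-1},{"dx":0,"dy":0,"dz":0,"wx":0.1,"wy":0.01,"wz":-0.1,"grip":-1},{"dx":0,"dy":0,"dz":0,"wx":0.1,"wy":0.01,"wz":-0.1,"grip":-1},{"dx":0,"dy":0,"dz":0,"wx":0.1,"wy":0.01,"wz":-0.1,"grip":-1}]'
python3 -c "
from h import *
to([575,-125,261],Rk);print(env.state()['qpos'])"
```

```text
time_s: 3.15
ee_pos: [558.3, -90.5, 260.1]
ee_rot: [135.2, 3.4, 103.0]
force: [0.7, -0.1, 0.4]
gripper_width: 91.1
time_s: 4.15
ee_pos: [558.3, -90.4, 260.1]
ee_rot: [163.5, -45.4, 29.3]
force: [0.9, -0.4, 0.8]
gripper_width: 91.4
t 4.15 d [ 0.0167 -0.0346  0.0009] w [ 0.1913  0.0683 -0.2013] rows 1.92 per10 [ 1.67e-03 -3.46e-03  9.00e-05] [ 0.0191  0.0068 -0.0201]
[-22.9157725   -0.39556752 123.02008876  58.92818812  25.23854865
  -2.89094038]
```

```bash
python3 -m jog '[{"dx":0.0042,"dy":-0.0087,"dz":0,"wx":0.048,"wy":0.017,"wz":-0.05,"grip":-0.4},{"dx":0.0042,"dy":-0.0087,"dz":0,"wx":0.048,"wy":0.017,"wz":-0.05,"grip":-0.4},{"dx":0.0042,"dy":-0.0087,"dz":0,"wx":0.048,"wy":0.017,"wz":-0.05,"grip":-0.4},{"dx":0.0042,"dy":-0.0087,"dz":0,"wx":0.048,"wy":0.017,"wz":-0.05,"grip":-0.4},{"dx":0,"dy":0,"dz":0,"wx":0,"wy":0,"wz":0,"grip":-0.4}]'
python3 - <<'E'
from h import *
to([575,-125,261],Rk)
print(env.state()['qpos'])
c=env.get_calibration('wrist'); im=env.grab_frame('wrist'); cv2.imwrite('pics/w2.png',im[:,:,::-1])
q=[671.1,-116.25,0,A]
print(proj('wrist',cup([(-110+106.07-16.97,0,62+106.07+16.97),(-110+106.07-25.4,0,62+106.07+25.4),(39.9-8.5,150,220.4),(39.9-8.5,-150,220.4)],q),c))
E
```

```text
time_s: 4.65
ee_pos: [576.0, -126.2, 260.7]
ee_rot: [179.6, -45.1, 6.5]
force: [0.3, -1.5, -0.1]
gripper_width: 63.9
t 4.65 d [-0.001   0.0012  0.0003] w [ 0.0042  0.0018 -0.0047] rows 0.04 per10 [-1.0e-04  1.2e-04  3.0e-05] [ 0.0004  0.0002 -0.0005]
[-25.72758626   2.44372483 118.13563112  50.97793541  28.59871807
  18.80748805]
[[323.97152903 197.54654362]
 [323.96733858 201.68512254]
 [135.91249357 117.19278469]
 [512.88156027 119.78463789]]
```

View pics/w2.png

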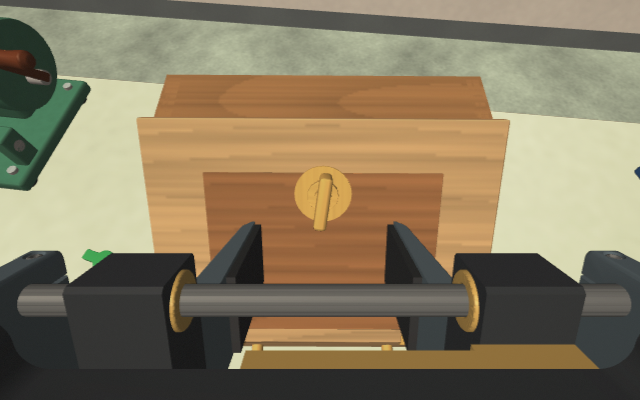

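Lip corners at (137,118)/(510,121) match the prediction to 3 px. The knob is at about (322,202), and its wing is already about 0.1 rad clockwise. I'll approach and grip.

```bash
python3 -m jog '[{"dx":0.0135,"dy":0.0014,"dz":-0.0137,"wx":0,"wy":0,"wz":0,"grip":-0.4},{"dx":0.0135,"dy":0.0014,"dz":-0.0137,"wx":0,"wy":0,"wz":0,"grip":-0.4},{"dx":0.0135,"dy":0.0014,"dz":-0.0137,"wx":0,"wy":0,"wz":0,"grip":-0.4},{"dx":0.0135,"dy":0.0014,"dz":-0.0137,"wx":0,"wy":0,"wz":0,"grip":-0.2},{"dx":0.0135,"dy":0.0014,"dz":-0.0137,"wx":0,"wy":0,"wz":0,"grip":0},{"dx":0.0135,"dy":0.0014,"dz":-0.0137,"wx":0,"wy":0,"wz":0,"grip":0},{"dx":0,"dy":0,"dz":0,"wx":0,"wy":0,"wz":0,"grip":1},{"dx":0,"dy":0,"dz":0,"wx":0,"wy":0,"wz":0,"grip":1},{"dx":0,"dy":0,"dz":0,"wx":0,"wy":0,"wz":0,"grip":1},{"dx":0,"dy":0,"dz":0,"wx":0,"wy":0,"wz":0,"grip":1}]' 15
python3 -c "
from h import *
to([656.6,-117.7,178.7],Rk);print(env.state())"
```

```text
time_s: 5.7
ee_pos: [655.9, -116.9, 178.9]
ee_rot: [179.7, -45.1, 6.5]
force: [0.9, 0.5, -1.7]
gripper_width: 24.5
t 5.7 d [ 0.0007 -0.0008 -0.0002] w [ 0.004   0.002  -0.0056] rows 0.05 per10 [ 7.e-05 -8.e-05 -2.e-05] [ 0.0004  0.0002 -0.0006]
{'time_s': 5.7, 'qpos': array([-20.1691669 ,  14.58065421, 117.30053556,  72.03425751,
        19.18034919,  -0.53472509]), 'qvel': array([ 0.0408603 ,  0.11583031, -0.10387111,  0.21215454, -0.00564091,
       -0.12535374]), 'effort': array([-1.69515302e-01, -3.55866909e+01, -2.07914579e+01,  1.10067900e+00,
       -3.38007964e-02,  2.88543716e-02]), 'ee_pos': array([ 655.86751957, -116.90516317,  178.92374841]), 'ee_rot': array([179.6607908 , -45.0902815 ,   6.49487481]), 'force': array([ 0.86682896,  0.45403084, -1.6581234 ]), 'torque': array([-0.08388686,  0.65860461,  0.02850718]), 'gripper_width': 24.49208348763035}
```

```bash
python3 -m jog '[{"dx":0,"dy":0,"dz":0,"wx":0,"wy":0,"wz":0,"grip":1},{"dx":0,"dy":0,"dz":0,"wx":0,"wy":0,"wz":0,"grip":1},{"dx":0,"dy":0,"dz":0,"wx":0,"wy":0,"wz":0,"grip":1},{"dx":0,"dy":0,"dz":0,"wx":0,"wy":0,"wz":0,"grip":1}]' 20 &&
python3 -m jog '[{"dx":0,"dy":0,"dz":0,"wx":0.0984,"wy":0.0102,"wz":-0.099,"grip":1},{"dx":0,"dy":0,"dz":0,"wx":0.0984,"wy":0.0102,"wz":-0.099,"grip":1},{"dx":0,"dy":0,"dz":0,"wx":0.0984,"wy":0.0102,"wz":-0.099,"grip":1},{"dx":0,"dy":0,"dz":0,"wx":0.0984,"wy":0.0102,"wz":-0.099,"grip":1},{"dx":0,"dy":0,"dz":0,"wx":0.0984,"wy":0.0102,"wz":-0.099,"grip":1}]'
python3 -c "
from h import *
print(env.state()['qpos'],env.state()['torque'])"
```

```text
time_s: 6.1
ee_pos: [656.0, -116.9, 178.8]
ee_rot: [179.7, -45.1, 6.5]
force: [-5.6, 0.5, 3.2]
gripper_width: 24.5
time_s: 6.6
ee_pos: [656.1, -116.1, 179.0]
ee_rot: [-147.1, -32.8, -44.0]
force: [-4.9, 2.8, 4.8]
gripper_width: 25.0
[-20.10106392  14.58628891 117.32248712  72.27332127  19.16979081
  39.69462853] [0.2888771  0.64667819 0.38967912]
```

Run:
```python
from h import *
im=env.grab_frame('wrist')[:,:,::-1]; t=env.grab_frame('top')[120:220,270:370,::-1]
cv2.imwrite('pics/w3.png',np.hstack([im,cv2.resize(t,(400,400),interpolation=cv2.INTER_CUBIC)])[:,200:1000] if 0 else np.hstack([im[:,120:520],cv2.resize(t,(400,400),interpolation=cv2.INTER_CUBIC)]))
```

```text
(no output)
```

View pics/w3.png

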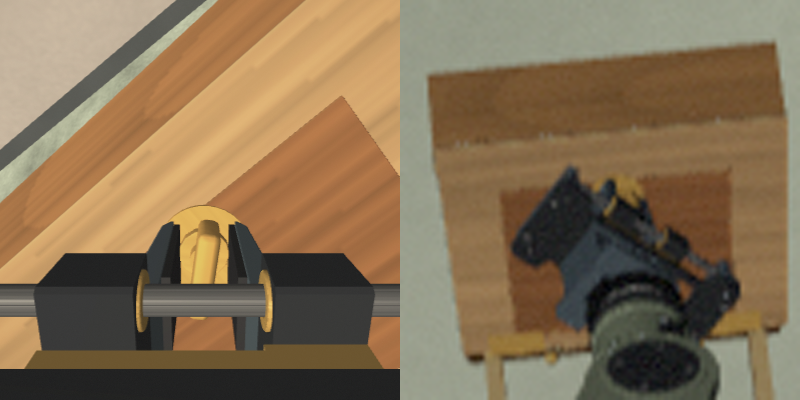

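The wing (207,250) turned along with the tool. The jaws seem to be gripping the hub (24 mm wide), but it follows. Continuing.

```bash
python3 -m jog '[{"dx":0,"dy":0,"dz":0,"wx":0.0984,"wy":0.0102,"wz":-0.099,"grip":1},{"dx":0,"dy":0,"dz":0,"wx":0.0984,"wy":0.0102,"wz":-0.099,"grip":1},{"dx":0,"dy":0,"dz":0,"wx":0.0984,"wy":0.0102,"wz":-0.099,"grip":1},{"dx":0,"dy":0,"dz":0,"wx":0.0984,"wy":0.0102,"wz":-0.099,"grip":1},{"dx":0,"dy":0,"dz":0,"wx":0.0984,"wy":0.0102,"wz":-0.099,"grip":1},{"dx":0,"dy":0,"dz":0,"wx":0.0984,"wy":0.0102,"wz":-0.099,"grip":1},{"dx":0,"dy":0,"dz":0,"wx":0,"wy":0,"wz":0,"grip":1},{"dx":0,"dy":0,"dz":0,"wx":0,"wy":0,"wz":0,"grip":1},{"dx":0,"dy":0,"dz":0,"wx":0,"wy":0,"wz":0,"grip":1}]'
python3 - <<'E'
from h import *
s=env.state();print(s['qpos'],s['torque'])
im=env.grab_frame('wrist')[:,:,::-1];cv2.imwrite('pics/w4.png',im[100:,120:520])
E
```

```text
time_s: 7.6
ee_pos: [656.9, -116.5, 179.7]
ee_rot: [-134.8, -1.7, -82.4]
force: [-3.7, 1.5, 5.4]
gripper_width: 24.5
[-20.03291443  14.57073404 117.24811183  72.18193548  19.00413775
  87.48175986] [0.24532222 0.31143174 0.32573198]
```

View pics/w4.png

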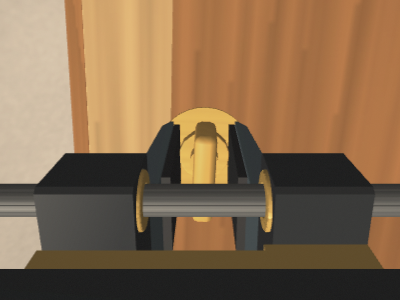

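The wing now sits square with the tool and the flap's cross direction, so it is at its stop. Releasing and backing off.

```bash
python3 -m jog '[{"dx":0,"dy":0,"dz":0,"wx":0,"wy":0,"wz":0,"grip":-0.1},{"dx":0,"dy":0,"dz":0,"wx":0,"wy":0,"wz":0,"grip":-0.1},{"dx":0,"dy":0,"dz":0,"wx":0,"wy":0,"wz":0,"grip":-0.1},{"dx":-0.014,"dy":-0.0015,"dz":0.014,"wx":0,"wy":0,"wz":0,"grip":-0.1},{"dx":-0.014,"dy":-0.0015,"dz":0.014,"wx":0,"wy":0,"wz":0,"grip":-0.1},{"dx":-0.014,"dy":-0.0015,"dz":0.014,"wx":0,"wy":0,"wz":0,"grip":-0.1},{"dx":-0.014,"dy":-0.0015,"dz":0.014,"wx":0,"wy":0,"wz":0,"grip":-0.1},{"dx":-0.014,"dy":-0.0015,"dz":0.014,"wx":0,"wy":0,"wz":0,"grip":-0.1}]'
python3 - <<'E'
from h import *
H=np.array([561.7,-127.6,62])
Rd=frame([0,0,-1],C@[0,-1,0])
to(H+C@[178,40,240],Rd)
t=env.grab_frame('top')[120:220,270:370,::-1]
cv2.imwrite('pics/t5.png',cv2.resize(t,(400,400),interpolation=cv2.INTER_CUBIC))
E
```

```text
time_s: 8.45
ee_pos: [585.7, -124.6, 248.4]
ee_rot: [-135.0, -1.6, -82.6]
force: [-0.5, -0.4, 0.4]
gripper_width: 50.1
t 8.45 d [0.1489 0.0552 0.0536] w [-0.6597  0.5588  1.4471] rows 11.31 per10 [0.01489 0.00552 0.00536] [-0.066   0.0559  0.1447]
```

```bash
python3 -m jog '[{"dx":0,"dy":0,"dz":0.018,"wx":-0.0507,"wy":0.043,"wz":0.1113,"grip":1},{"dx":0,"dy":0,"dz":0.018,"wx":-0.0507,"wy":0.043,"wz":0.1113,"grip":1},{"dx":0,"dy":0,"dz":0.018,"wx":-0.0507,"wy":0.043,"wz":0.1113,"grip":1},{"dx":0.015,"dy":0.0055,"dz":0,"wx":-0.0507,"wy":0.043,"wz":0.1113,"grip":1},{"dx":0.015,"dy":0.0055,"dz":0,"wx":-0.0507,"wy":0.043,"wz":0.1113,"grip":1},{"dx":0.015,"dy":0.0055,"dz":0,"wx":-0.0507,"wy":0.043,"wz":0.1113,"grip":1},{"dx":0.015,"dy":0.0055,"dz":0,"wx":-0.0507,"wy":0.043,"wz":0.1113,"grip":1},{"dx":0.015,"dy":0.0055,"dz":0,"wx":-0.0507,"wy":0.043,"wz":0.1113,"grip":1},{"dx":0.015,"dy":0.0055,"dz":0,"wx":-0.0507,"wy":0.043,"wz":0.1113,"grip":1},{"dx":0.015,"dy":0.0055,"dz":0,"wx":-0.0507,"wy":0.043,"wz":0.1113,"grip":1}]' && python3 -m jog '[{"dx":0.015,"dy":0.0055,"dz":0,"wx":-0.0507,"wy":0.043,"wz":0.1113,"grip":1},{"dx":0.015,"dy":0.0055,"dz":0,"wx":-0.0507,"wy":0.043,"wz":0.1113,"grip":1},{"dx":0.015,"dy":0.0055,"dz":0,"wx":-0.0507,"wy":0.043,"wz":0.1113,"grip":1},{"dx":0,"dy":0,"dz":0,"wx":0,"wy":0,"wz":0,"grip":1}]'
python3 - <<'E'
from h import *
H=np.array([561.7,-127.6,62])
Rd=frame([0,0,-1],C@[0,-1,0])
to(H+C@[178,40,240],Rd);print(env.state()['qpos'])
t=env.grab_frame('top')[120:220,270:370,::-1]
cv2.imwrite('pics/t6.png',np.hstack([cv2.imread('pics/t5.png'),cv2.resize(t,(400,400),interpolation=cv2.INTER_CUBIC)]))
E
```

```text
time_s: 9.5
ee_pos: [692.5, -85.6, 301.2]
ee_rot: [-170.9, -6.6, -13.5]
force: [0.5, -0.4, 0.6]
gripper_width: 0.2
time_s: 9.9
ee_pos: [739.2, -66.3, 298.4]
ee_rot: [-179.8, 0.2, 6.2]
force: [-0.1, -0.8, -1.1]
gripper_width: 0.5
t 9.9 d [-0.0046 -0.0031  0.0036] w [-0.0026 -0.0032 -0.0052] rows 0.13 per10 [-0.00046 -0.00031  0.00036] [-0.0003 -0.0003 -0.0005]
[-6.07014266 33.36997504 53.23230191  0.12979516 93.59671588 77.70474467]
```

View pics/t6.png

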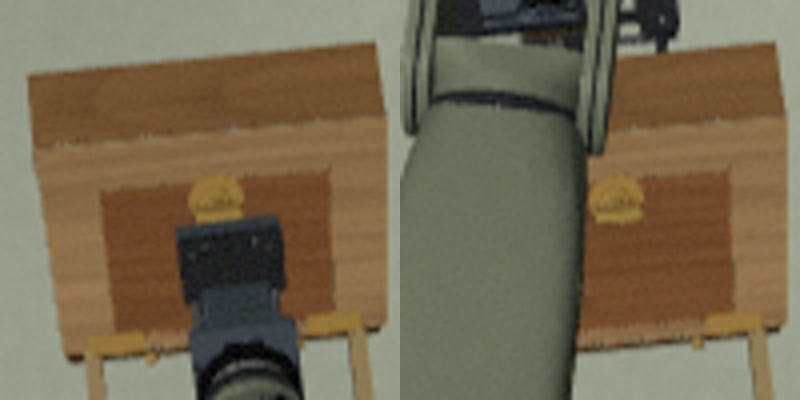

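Both views show the wing lying level along the width, so it is released. Next I go down behind the lip and work out the arc.

```bash
python3 -m jog '[{"dx":-0.001,"dy":0,"dz":-0.03,"wx":0,"wy":0,"wz":0,"grip":1},{"dx":0,"dy":0,"dz":-0.03,"wx":0,"wy":0,"wz":0,"grip":1},{"dx":0,"dy":0,"dz":-0.02,"wx":0,"wy":0,"wz":0,"grip":1},{"dx":0,"dy":0,"dz":-0.014,"wx":0,"wy":0,"wz":0,"grip":1},{"dx":0,"dy":0,"dz":-0.004,"wx":0,"wy":0,"wz":0,"grip":1},{"dx":0,"dy":0,"dz":0,"wx":0,"wy":0,"wz":0,"grip":1}]'
python3 - <<'E'
from h import *
H=np.array([561.7,-127.6,62])
s=env.state();p=C.T@(s['ee_pos']-H);print(p)
ph=np.radians(np.r_[45,np.arange(50,181,5)])
cor=[np.r_[212*np.cos(f),212*np.sin(f)-12] if f<=np.pi/2 else 200*np.r_[np.cos(f),np.sin(f)] for f in ph]
P=np.array([[c[0]+16,40,c[1]] for c in cor]); P=np.vstack([p,P]); W=P@C.T
W[1:,1]+=W[0,1]-W[1,1]+(C@(P[1]-P[0]))[1]
d=np.diff(P@C.T,axis=0); 
for f,x in zip(np.degrees(ph),d/1000): print(int(f),x.round(4))
E
```

```text
time_s: 10.55
ee_pos: [734.6, -70.0, 204.0]
ee_rot: [-179.9, 0.1, 5.8]
force: [0.6, 0.3, 0.0]
gripper_width: 0.4
[177.96337121  39.44266236 142.00149054]
45 [-0.012  -0.0007 -0.0041]
50 [-0.0136 -0.0014  0.0125]
55 [-0.0146 -0.0015  0.0113]
59 [-0.0155 -0.0016  0.0099]
65 [-0.0163 -0.0017  0.0085]
70 [-0.017  -0.0018  0.0071]
75 [-0.0175 -0.0018  0.0056]
80 [-0.018  -0.0019  0.004 ]
85 [-0.0182 -0.0019  0.0024]
90 [-0.0184 -0.0019  0.0008]
95 [-0.0173 -0.0018 -0.0008]
100 [-0.0172 -0.0018 -0.0023]
105 [-0.0169 -0.0018 -0.0038]
110 [-0.0166 -0.0017 -0.0052]
115 [-0.016  -0.0017 -0.0067]
119 [-0.0154 -0.0016 -0.0081]
125 [-0.0146 -0.0015 -0.0094]
130 [-0.0138 -0.0014 -0.0106]
135 [-0.0128 -0.0013 -0.0118]
140 [-0.0117 -0.0012 -0.0129]
145 [-0.0106 -0.0011 -0.0138]
150 [-0.0093 -0.001  -0.0147]
155 [-0.008  -0.0008 -0.0155]
160 [-0.0066 -0.0007 -0.0161]
165 [-0.0052 -0.0005 -0.0166]
170 [-0.0038 -0.0004 -0.017 ]
175 [-0.0023 -0.0002 -0.0173]
180 [-0.0008 -0.0001 -0.0174]
```

```bash
python3 -m jog '[{"dx":-0.012,"dy":-0.0007,"dz":-0.004,"wx":0,"wy":0,"wz":0,"grip":1},{"dx":-0.0136,"dy":-0.0014,"dz":0.0125,"wx":0,"wy":0,"wz":0,"grip":1},{"dx":-0.0146,"dy":-0.0015,"dz":0.0113,"wx":0,"wy":0,"wz":0,"grip":1},{"dx":-0.0155,"dy":-0.0016,"dz":0.0099,"wx":0,"wy":0,"wz":0,"grip":1},{"dx":-0.0163,"dy":-0.0017,"dz":0.0085,"wx":0,"wy":0,"wz":0,"grip":1},{"dx":-0.017,"dy":-0.0018,"dz":0.0071,"wx":0,"wy":0,"wz":0,"grip":1},{"dx":-0.0175,"dy":-0.0018,"dz":0.0056,"wx":0,"wy":0,"wz":0,"grip":1},{"dx":-0.018,"dy":-0.0019,"dz":0.004,"wx":0,"wy":0,"wz":0,"grip":1},{"dx":-0.0182,"dy":-0.0019,"dz":0.0024,"wx":0,"wy":0,"wz":0,"grip":1},{"dx":-0.0184,"dy":-0.0019,"dz":0.0008,"wx":0,"wy":0,"wz":0,"grip":1}]'
python3 - <<'E'
from h import *
H=np.array([561.7,-127.6,62])
s=env.state();p=C.T@(s['ee_pos']-H);print(p,s['force'],s['torque'])
t=env.grab_frame('scene')[130:330,200:400,::-1]
cv2.imwrite('pics/s7.png',cv2.resize(t,(500,500),interpolation=cv2.INTER_CUBIC))
E
```

```text
time_s: 11.55
ee_pos: [573.1, -86.1, 263.9]
ee_rot: [180.0, -0.1, 5.9]
force: [2.1, -0.8, -0.3]
gripper_width: 0.5
[ 15.58570589  40.08427196 201.94827393] [ 2.09221728 -0.80807593 -0.30650331] [-0.22836058 -0.23739832  0.00079501]
```

View pics/s7.png

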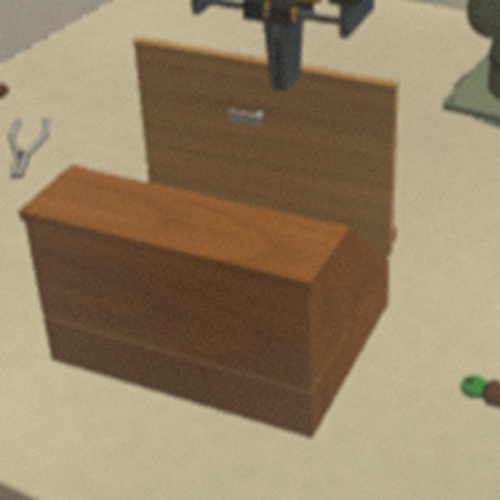

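The flap is upright, with the fingers behind its top edge at (285,75) and the tongue clear at (245,115). Continuing down the arc.

```bash
python3 -m jog '[{"dx":-0.0173,"dy":-0.0018,"dz":-0.0018,"wx":0,"wy":0,"wz":0,"grip":1},{"dx":-0.0172,"dy":-0.0018,"dz":-0.0023,"wx":0,"wy":0,"wz":0,"grip":1},{"dx":-0.0169,"dy":-0.0018,"dz":-0.0038,"wx":0,"wy":0,"wz":0,"grip":1},{"dx":-0.0166,"dy":-0.0017,"dz":-0.0052,"wx":0,"wy":0,"wz":0,"grip":1},{"dx":-0.016,"dy":-0.0017,"dz":-0.0067,"wx":0,"wy":0,"wz":0,"grip":1},{"dx":-0.0154,"dy":-0.0016,"dz":-0.0081,"wx":0,"wy":0,"wz":0,"grip":1},{"dx":-0.0146,"dy":-0.0015,"dz":-0.0094,"wx":0,"wy":0,"wz":0,"grip":1},{"dx":-0.0138,"dy":-0.0014,"dz":-0.0106,"wx":0,"wy":0,"wz":0,"grip":1},{"dx":-0.0128,"dy":-0.0013,"dz":-0.0118,"wx":0,"wy":0,"wz":0,"grip":1}]' && python3 -m jog '[{"dx":-0.0117,"dy":-0.0012,"dz":-0.0129,"wx":0,"wy":0,"wz":0,"grip":1},{"dx":-0.0106,"dy":-0.0011,"dz":-0.0138,"wx":0,"wy":0,"wz":0,"grip":1},{"dx":-0.0093,"dy":-0.001,"dz":-0.0147,"wx":0,"wy":0,"wz":0,"grip":1},{"dx":-0.008,"dy":-0.0008,"dz":-0.0155,"wx":0,"wy":0,"wz":0,"grip":1},{"dx":-0.0066,"dy":-0.0007,"dz":-0.0161,"wx":0,"wy":0,"wz":0,"grip":1},{"dx":-0.0052,"dy":-0.0005,"dz":-0.0166,"wx":0,"wy":0,"wz":0,"grip":1},{"dx":-0.0038,"dy":-0.0004,"dz":-0.014,"wx":0,"wy":0,"wz":0,"grip":1}]'
python3 - <<'E'
from h import *
H=np.array([561.7,-127.6,62])
s=env.state();p=C.T@(s['ee_pos']-H);print(p,s['qpos'])
E
```

```text
time_s: 12.5
ee_pos: [432.5, -100.1, 203.0]
ee_rot: [-179.9, -0.0, 5.9]
force: [0.6, 0.6, 0.5]
gripper_width: 0.5
time_s: 13.2
ee_pos: [377.2, -105.6, 98.8]
ee_rot: [-179.9, 0.1, 5.9]
force: [0.5, -0.1, -0.6]
gripper_width: 0.6
[-181.27856981   40.92596218   36.80154129] [-1.73752127e+01  8.93420021e+00  1.21656389e+02  6.97612689e-02
  4.95242636e+01  6.67217750e+01]
```

```bash
python3 -m jog '[{"dx":-0.002,"dy":0,"dz":-0.01,"wx":0,"wy":0,"wz":0,"grip":1},{"dx":-0.001,"dy":0,"dz":-0.01,"wx":0,"wy":0,"wz":0,"grip":1},{"dx":0,"dy":0,"dz":-0.008,"wx":0,"wy":0,"wz":0,"grip":1},{"dx":0,"dy":0,"dz":-0.004,"wx":0,"wy":0,"wz":0,"grip":1},{"dx":0,"dy":0,"dz":0,"wx":0,"wy":0,"wz":0,"grip":1}]' && python3 -m jog '[{"dx":0,"dy":0,"dz":-0.003,"wx":0,"wy":0,"wz":0,"grip":1},{"dx":0,"dy":0,"dz":-0.002,"wx":0,"wy":0,"wz":0,"grip":1},{"dx":0,"dy":0,"dz":0,"wx":0,"wy":0,"wz":0,"grip":1},{"dx":0,"dy":0,"dz":0,"wx":0,"wy":0,"wz":0,"grip":1}]'
```

```text
time_s: 13.7
ee_pos: [375.4, -105.9, 66.7]
ee_rot: [-179.9, 0.1, 5.9]
force: [-0.2, -0.7, 0.5]
gripper_width: 0.5
time_s: 14.1
ee_pos: [375.8, -106.0, 62.3]
ee_rot: [-180.0, -0.0, 5.9]
force: [-0.3, -0.2, 0.6]
gripper_width: 0.2
```

```bash
python3 -m jog '[{"dx":0,"dy":0,"dz":-0.002,"wx":0,"wy":0,"wz":0,"grip":1},{"dx":0,"dy":0,"dz":-0.001,"wx":0,"wy":0,"wz":0,"grip":1},{"dx":0,"dy":0,"dz":0,"wx":0,"wy":0,"wz":0,"grip":1},{"dx":0,"dy":0,"dz":0,"wx":0,"wy":0,"wz":0,"grip":1}]'
python3 - <<'E'
from h import *
t=env.grab_frame('scene')[110:310,200:400,::-1]
u=env.grab_frame('top')[120:270,270:420,::-1]
f=lambda a:cv2.resize(a,(400,400),interpolation=cv2.INTER_CUBIC)
cv2.imwrite('pics/s8.png',np.hstack([f(t),f(u)]))
E
```

```text
time_s: 14.5
ee_pos: [375.8, -106.0, 62.0]
ee_rot: [-180.0, -0.1, 5.9]
force: [-7.4, 2.2, 33.0]
gripper_width: 0.6
```

View pics/s8.png

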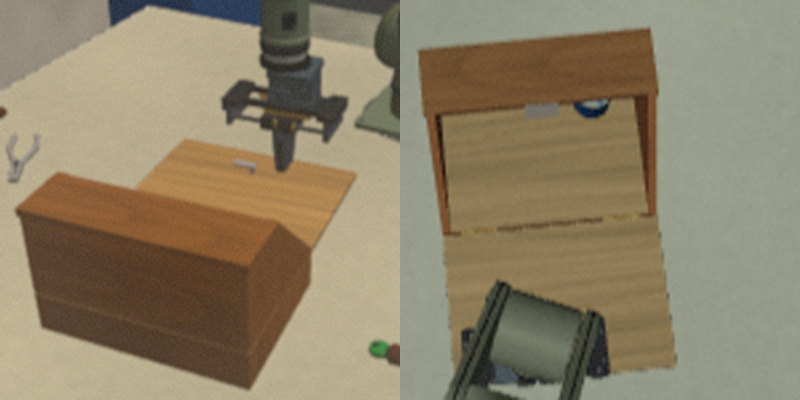

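The flap is level on its bearers (33 N at z = 62) and the cupboard is open. The blue tin is at the back right (590,105 in the crop). Lifting off and moving to the lock.

```bash
python3 -m jog '[{"dx":0,"dy":0,"dz":0.03,"wx":0,"wy":0,"wz":0,"grip":1},{"dx":0,"dy":0,"dz":0.05,"wx":0,"wy":0,"wz":0.1,"grip":0},{"dx":0.007,"dy":0.029,"dz":0.04,"wx":0,"wy":0,"wz":0.135,"grip":-0.1},{"dx":0.007,"dy":0.029,"dz":0,"wx":0,"wy":0,"wz":0.135,"grip":-0.1},{"dx":0.007,"dy":0.029,"dz":0,"wx":0,"wy":0,"wz":0.135,"grip":-0.1},{"dx":0.007,"dy":0.029,"dz":0,"wx":0,"wy":0,"wz":0.135,"grip":-0.1},{"dx":0.007,"dy":0.029,"dz":0,"wx":0,"wy":0,"wz":0.135,"grip":-0.1},{"dx":0.007,"dy":0.029,"dz":0,"wx":0,"wy":0,"wz":0.135,"grip":-0.1},{"dx":0.007,"dy":0.029,"dz":0,"wx":0,"wy":0,"wz":0.135,"grip":-0.1},{"dx":0.007,"dy":0.029,"dz":0,"wx":0,"wy":0,"wz":0.135,"grip":-0.1}]' && python3 -m jog '[{"dx":0.007,"dy":0.029,"dz":0,"wx":0,"wy":0,"wz":0.135,"grip":-0.1},{"dx":0.007,"dy":0.029,"dz":0,"wx":0,"wy":0,"wz":0.135,"grip":-0.1},{"dx":0.007,"dy":0.029,"dz":0,"wx":0,"wy":0,"wz":0.135,"grip":-0.1},{"dx":0.007,"dy":0.029,"dz":0,"wx":0,"wy":0,"wz":0.135,"grip":-0.1},{"dx":0.007,"dy":0.029,"dz":0,"wx":0,"wy":0,"wz":0.135,"grip":-0.1},{"dx":0.007,"dy":0.029,"dz":0,"wx":0,"wy":0,"wz":0.135,"grip":-0.1},{"dx":0.007,"dy":0.029,"dz":0,"wx":0,"wy":0,"wz":0.135,"grip":-0.1}]'
python3 - <<'E'
from h import *
a=np.radians(40)
to([487.3,326,170],frame([0,0,-1],[np.cos(a),np.sin(a),0]))
s=env.state();print(s['qpos'],s['gripper_width'])
c=env.get_calibration('wrist');print('cam',-np.array(c['R']).T@c['t']-s['ee_pos'])
E
```

```text
time_s: 15.6
ee_pos: [431.5, 127.3, 179.0]
ee_rot: [-179.9, 0.0, 73.8]
force: [-0.1, -0.4, -0.1]
gripper_width: 50.3
time_s: 16.3
ee_pos: [480.4, 330.2, 178.8]
ee_rot: [-179.9, 0.0, 128.0]
force: [-0.3, 0.4, 0.5]
gripper_width: 50.5
t 16.3 d [ 0.0069 -0.0042 -0.0088] w [ 0.0012 -0.0009  0.0354] rows 0.24 per10 [ 0.00069 -0.00042 -0.00088] [ 0.0001 -0.0001  0.0035]
[ 3.33899061e+01  2.04304741e+01  9.17019732e+01 -3.34006052e-02
  6.79489769e+01 -4.56733011e+00] 50.46873059753875
cam [-48.65988598  61.73826121 171.01999066]
```

Run:
```python
from h import *
c=env.get_calibration('wrist');im=env.grab_frame('wrist');cv2.imwrite('pics/w9.png',im[:,:,::-1])
print(proj('w',[(487.3,326,46),(487.3,326,0),(487.3,326,7)],c))
for d in (-50,0,50): print(ray('w',320+d,200,46,c))
```

```text
[[328.1018606  198.46479814]
 [327.67683542 186.05766009]
 [327.73464889 187.7453242 ]]
[447.50416396 293.06206059  46.        ]
[482.50713791 320.44962282  46.        ]
[517.48646765 347.81868499  46.        ]
```

View pics/w9.png

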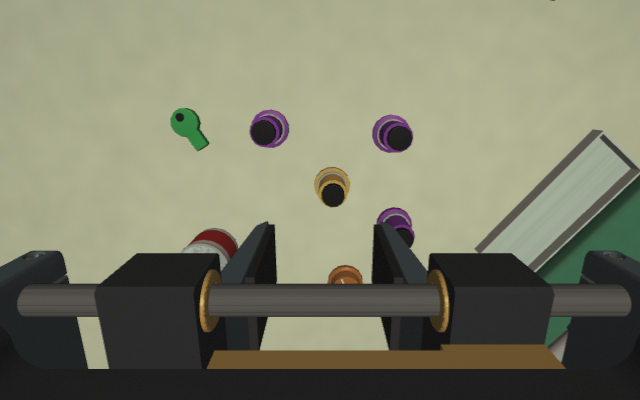

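The brass lock's terminal block is at (333,194) and its bezel at (332,186). The purple ones stay clear of the jaw line.

Run:
```python
from h import *
c=env.get_calibration('wrist')
a,b=ray('w',332.7,194,46,c),ray('w',332,186.5,5,c);print(a,b)
for u,v in [(264,132),(399,137),(403,236)]: print(ray('w',u,v,46,c)-a)
p=(a+b)/2; th=np.radians(40)
to([p[0],p[1],8],frame([0,0,-1],[np.cos(th),np.sin(th),0]))
```

```text
[489.60803434 336.94092602  46.        ] [491.9247321  334.65510594   5.        ]
[-79.1942323    6.34477923   0.        ]
[12.83227886 73.68478799  0.        ]
[75.35229503  8.79315798  0.        ]
t 16.35 d [ 0.0089  0.0011 -0.1706] w [-0.0034  0.0011  0.0302] rows 3.42 per10 [ 0.00089  0.00011 -0.01706] [-0.0003  0.0001  0.003 ]
```

Run:
```python
from h import *
print(env.state()['ee_pos'],env.state()['qvel'].round(2))
c=env.get_calibration('wrist');im=env.grab_frame('wrist');cv2.imwrite('pics/w10.png',im[:,:,::-1])
hsv=cv2.cvtColor(im,cv2.COLOR_RGB2HSV)
sub=hsv[150:225,290:370]
m=((sub[...,2]<50)).astype(np.uint8)
n,l,s,ce=cv2.connectedComponentsWithStats(m);print(s[1:],ce[1:]+[290,150])
br=((sub[...,0]>12)&(sub[...,0]<28)&(sub[...,1]>110)).astype(np.uint8)
n,l,s,ce2=cv2.connectedComponentsWithStats(br);print(s[1:],ce2[1:]+[290,150])
i=np.argmin(np.linalg.norm(ce[1:]+[290,150]-[330,192],axis=1))+1
p=ray('w',*(ce[i]+[290,150]),46,c);print(p)
th=np.radians(40)
to([p[0],p[1],8],frame([0,0,-1],[np.cos(th),np.sin(th),0]))
```

```text
[481.85381159 334.74121824 178.59126896] [-2.06 -1.91  3.51 -1.53  0.38 10.18]
[[ 27  37  22  23 397]] [[327.63979849 197.92947103]]
[[ 20  20  35  37 552]
 [ 44  57   2   2   2]
 [ 32  59   2   1   2]
 [ 38  60   1   1   1]] [[326.63043478 184.14855072]
 [334.5        207.5       ]
 [322.5        209.        ]
 [328.         210.        ]]
[488.34002388 331.3479207   46.        ]
t 16.4 d [ 0.0073 -0.0008 -0.1704] w [-0.0005 -0.      0.0372] rows 3.41 per10 [ 7.300e-04 -8.000e-05 -1.704e-02] [-0.0001 -0.      0.0037]
```

```bash
python3 -m jog '[{"dx":0.007,"dy":-0.001,"dz":0,"wx":0,"wy":0,"wz":0.03,"grip":-0.1},{"dx":0,"dy":0,"dz":-0.02,"wx":0,"wy":0,"wz":0,"grip":-0.1},{"dx":0,"dy":0,"dz":-0.03,"wx":0,"wy":0,"wz":0,"grip":-0.1},{"dx":0,"dy":0,"dz":-0.03,"wx":0,"wy":0,"wz":0,"grip":-0.1},{"dx":0,"dy":0,"dz":-0.02,"wx":0,"wy":0,"wz":0,"grip":-0.1},{"dx":0,"dy":0,"dz":0,"wx":0,"wy":0,"wz":0,"grip":-0.1},{"dx":0,"dy":0,"dz":0,"wx":0,"wy":0,"wz":0,"grip":-0.1}]'
python3 - <<'E'
from h import *
c=env.get_calibration('wrist');im=env.grab_frame('wrist');cv2.imwrite('pics/w11.png',im[:,:,::-1])
print(proj('w',[(488.2,331,46),(488.2,331,10)],c))
th=np.radians(40)
to([488.2,331,8],frame([0,0,-1],[np.cos(th),np.sin(th),0]))
E
```

```text
time_s: 17.1
ee_pos: [487.5, 327.7, 79.4]
ee_rot: [-179.9, 0.0, 129.3]
force: [-0.5, -0.4, 0.7]
gripper_width: 50.2
[[329.3933779  227.58424095]
 [328.73096941 209.72466632]]
t 17.15 d [ 0.0001  0.0028 -0.0722] w [-0.     0.001  0.012] rows 1.45 per10 [ 1.00e-05  2.80e-04 -7.22e-03] [-0.      0.0001  0.0012]
```

View pics/w11.png

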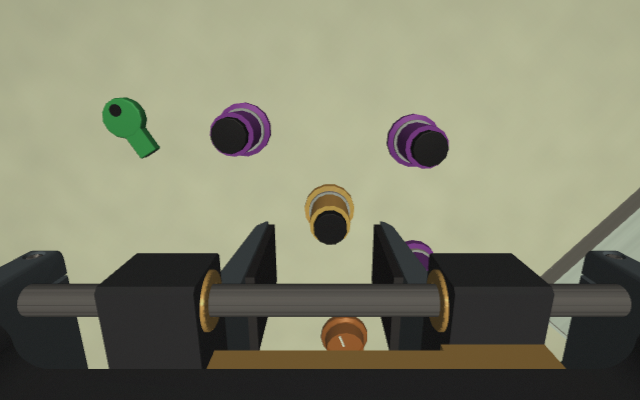

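The block is at (330,227), as predicted. Descending and gripping.

```bash
python3 -m jog '[{"dx":0,"dy":0.003,"dz":-0.02,"wx":0,"wy":0,"wz":0,"grip":-0.1},{"dx":0,"dy":0,"dz":-0.025,"wx":0,"wy":0,"wz":0,"grip":-0.1},{"dx":0,"dy":0,"dz":-0.02,"wx":0,"wy":0,"wz":0,"grip":-0.1},{"dx":0,"dy":0,"dz":-0.0055,"wx":0,"wy":0,"wz":0,"grip":-0.1},{"dx":0,"dy":0,"dz":0,"wx":0,"wy":0,"wz":0,"grip":0.1},{"dx":0,"dy":0,"dz":0,"wx":0,"wy":0,"wz":0,"grip":1},{"dx":0,"dy":0,"dz":0,"wx":0,"wy":0,"wz":0,"grip":1},{"dx":0,"dy":0,"dz":0,"wx":0,"wy":0,"wz":0,"grip":1},{"dx":0,"dy":0,"dz":0,"wx":0,"wy":0,"wz":0,"grip":1}]' 20 && python3 -m jog '[{"dx":0,"dy":0,"dz":0.01,"wx":0,"wy":0,"wz":0,"grip":1},{"dx":0,"dy":0,"dz":0.02,"wx":0,"wy":0,"wz":0,"grip":1},{"dx":0,"dy":0,"dz":0.02,"wx":0,"wy":0,"wz":0,"grip":1},{"dx":0,"dy":0,"dz":0,"wx":0,"wy":0,"wz":0,"grip":1}]'
```

```text
time_s: 18.05
ee_pos: [488.4, 331.7, 10.0]
ee_rot: [179.9, 0.0, 129.4]
force: [0.4, -1.0, 6.2]
gripper_width: 25.4
time_s: 18.45
ee_pos: [488.9, 332.0, 61.3]
ee_rot: [179.8, 0.1, 129.4]
force: [1.3, 0.5, -2.7]
gripper_width: 25.2
```

Gripped (25.3 mm, weight felt). Carrying it to above the cupboard opening.

```bash
python3 -m jog '[{"dx":0,"dy":0,"dz":0.03,"wx":0,"wy":0,"wz":0,"grip":1},{"dx":0,"dy":0,"dz":0.04,"wx":0,"wy":0,"wz":0,"grip":1},{"dx":0,"dy":-0.01,"dz":0.04,"wx":0,"wy":0,"wz":0.05,"grip":1},{"dx":0.008,"dy":-0.02,"dz":0.04,"wx":0,"wy":0,"wz":0.06,"grip":1},{"dx":0.0097,"dy":-0.0291,"dz":0.01,"wx":0,"wy":0,"wz":0.0657,"grip":1},{"dx":0.0097,"dy":-0.0291,"dz":0,"wx":0,"wy":0,"wz":0.0657,"grip":1},{"dx":0.0097,"dy":-0.0291,"dz":0,"wx":0,"wy":0,"wz":0.0657,"grip":1},{"dx":0.0097,"dy":-0.0291,"dz":0,"wx":0,"wy":0,"wz":0.0657,"grip":1},{"dx":0.0097,"dy":-0.0291,"dz":0,"wx":0,"wy":0,"wz":0.0657,"grip":1},{"dx":0.0097,"dy":-0.0291,"dz":0,"wx":0,"wy":0,"wz":0.0657,"grip":1}]' && python3 -m jog '[{"dx":0.0097,"dy":-0.0291,"dz":0,"wx":0,"wy":0,"wz":0.0657,"grip":1},{"dx":0.0097,"dy":-0.0291,"dz":0,"wx":0,"wy":0,"wz":0.0657,"grip":1},{"dx":0.0097,"dy":-0.0291,"dz":0,"wx":0,"wy":0,"wz":0.0657,"grip":1},{"dx":0.0097,"dy":-0.0291,"dz":0,"wx":0,"wy":0,"wz":0.0657,"grip":1},{"dx":0.0097,"dy":-0.0291,"dz":0,"wx":0,"wy":0,"wz":0.0657,"grip":1},{"dx":0.0097,"dy":-0.0291,"dz":0,"wx":0,"wy":0,"wz":0.0657,"grip":1},{"dx":0.0097,"dy":-0.0291,"dz":0,"wx":0,"wy":0,"wz":0.06,"grip":1},{"dx":0.0097,"dy":-0.02,"dz":0,"wx":0,"wy":0,"wz":0,"grip":1},{"dx":0,"dy":0,"dz":0,"wx":0,"wy":0,"wz":0,"grip":1},{"dx":0,"dy":0,"dz":0,"wx":0,"wy":0,"wz":0,"grip":1}]'
python3 - <<'E'
from h import *
H=np.array([561.7,-127.6,62])
to(H+C@[75,15,11],frame([0,0,-1],C@[0,1,0]))
s=env.state();print(s['qpos'],s['qvel'].round(1),s['gripper_width'])
E
```

```text
time_s: 19.45
ee_pos: [553.2, 125.1, 217.3]
ee_rot: [-179.9, -0.1, 158.4]
force: [1.0, 1.3, -2.5]
gripper_width: 25.9
time_s: 20.45
ee_pos: [630.6, -97.2, 217.2]
ee_rot: [180.0, -0.1, -175.8]
force: [-0.7, 0.8, -2.1]
gripper_width: 25.5
t 20.45 d [ 0.0042 -0.0077 -0.1442] w [-0.0001 -0.0023  0.0301] rows 2.89 per10 [ 0.00042 -0.00077 -0.01442] [-0.     -0.0002  0.003 ]
[-9.78796223e+00  2.40326214e+01  8.03491204e+01 -1.34153827e-02
  7.57513151e+01 -1.03996226e+02] [ 1.2 -0.9  0.4  0.1  0.1 -0.1] 25.45720212129792
```

```bash
python3 -m jog '[{"dx":0.004,"dy":-0.008,"dz":0,"wx":0,"wy":0,"wz":0.03,"grip":1},{"dx":0,"dy":0,"dz":-0.02,"wx":0,"wy":0,"wz":0,"grip":1},{"dx":0,"dy":0,"dz":-0.025,"wx":0,"wy":0,"wz":0,"grip":1},{"dx":0,"dy":0,"dz":-0.025,"wx":0,"wy":0,"wz":0,"grip":1},{"dx":0,"dy":0,"dz":-0.025,"wx":0,"wy":0,"wz":0,"grip":1},{"dx":0,"dy":0,"dz":-0.02,"wx":0,"wy":0,"wz":0,"grip":1},{"dx":0,"dy":0,"dz":-0.014,"wx":0,"wy":0,"wz":0,"grip":1},{"dx":0,"dy":0,"dz":-0.007,"wx":0,"wy":0,"wz":0,"grip":1},{"dx":0,"dy":0,"dz":-0.003,"wx":0,"wy":0,"wz":0,"grip":1},{"dx":0,"dy":0,"dz":0,"wx":0,"wy":0,"wz":0,"grip":1}]' && python3 -m jog '[{"dx":0,"dy":0,"dz":-0.003,"wx":0,"wy":0,"wz":0,"grip":1},{"dx":0,"dy":0,"dz":0,"wx":0,"wy":0,"wz":0,"grip":1}]'
python3 - <<'E'
from h import *
H=np.array([561.7,-127.6,62])
s=env.state();print(C.T@(s['ee_pos']-H))
E
```

```text
time_s: 21.45
ee_pos: [635.5, -105.0, 79.9]
ee_rot: [-179.9, 0.1, -174.0]
force: [0.4, -0.7, -1.4]
gripper_width: 25.3
time_s: 21.65
ee_pos: [635.5, -105.3, 77.0]
ee_rot: [-179.9, 0.1, -174.0]
force: [-0.3, 1.7, -0.7]
gripper_width: 25.5
[75.68836397 14.56530123 15.04165892]
```

```bash
python3 -m jog '[{"dx":0,"dy":0,"dz":-0.002,"wx":0,"wy":0,"wz":0,"grip":1},{"dx":0,"dy":0,"dz":-0.001,"wx":0,"wy":0,"wz":0,"grip":1},{"dx":0,"dy":0,"dz":0,"wx":0,"wy":0,"wz":0,"grip":1}]' && python3 -m jog '[{"dx":0,"dy":0,"dz":-0.001,"wx":0,"wy":0,"wz":0,"grip":1},{"dx":0,"dy":0,"dz":-0.001,"wx":0,"wy":0,"wz":0,"grip":1},{"dx":0,"dy":0,"dz":0,"wx":0,"wy":0,"wz":0,"grip":1}]'
```

```text
time_s: 21.95
ee_pos: [635.2, -105.3, 73.5]
ee_rot: [-179.9, 0.0, -174.0]
force: [-0.3, 0.7, -1.5]
gripper_width: 25.5
time_s: 22.25
ee_pos: [635.4, -105.3, 72.0]
ee_rot: [-179.9, 0.0, -174.0]
force: [-0.5, 0.2, 1.3]
gripper_width: 25.8
```

Floor contact is felt at z = 72. Opening a little and rising straight up.

```bash
python3 -m jog '[{"dx":0,"dy":0,"dz":0,"wx":0,"wy":0,"wz":0,"grip":0.3},{"dx":0,"dy":0,"dz":0,"wx":0,"wy":0,"wz":0,"grip":0.1},{"dx":0,"dy":0,"dz":0,"wx":0,"wy":0,"wz":0,"grip":-0.1},{"dx":0,"dy":0,"dz":0,"wx":0,"wy":0,"wz":0,"grip":-0.1},{"dx":0,"dy":0,"dz":0.01,"wx":0,"wy":0,"wz":0,"grip":-0.1},{"dx":0,"dy":0,"dz":0.02,"wx":0,"wy":0,"wz":0,"grip":-0.1},{"dx":0,"dy":0,"dz":0.03,"wx":0,"wy":0,"wz":0,"grip":-0.1},{"dx":0,"dy":0,"dz":0.04,"wx":0,"wy":0,"wz":0,"grip":-0.1},{"dx":0,"dy":0,"dz":0.04,"wx":0,"wy":0,"wz":0,"grip":-0.1},{"dx":0,"dy":0,"dz":0.04,"wx":0,"wy":0,"wz":0,"grip":-0.1}]' && python3 -m jog '[{"dx":-0.02,"dy":0.02,"dz":0.03,"wx":0,"wy":0,"wz":0,"grip":-0.1},{"dx":-0.03,"dy":0.04,"dz":0,"wx":0,"wy":0,"wz":0,"grip":-0.1},{"dx":-0.03,"dy":0.04,"dz":0,"wx":0,"wy":0,"wz":0,"grip":-0.1},{"dx":-0.03,"dy":0.04,"dz":0,"wx":0,"wy":0,"wz":0,"grip":-0.1},{"dx":-0.03,"dy":0.04,"dz":0,"wx":0,"wy":0,"wz":0,"grip":-0.1},{"dx":-0.03,"dy":0.04,"dz":0,"wx":0,"wy":0,"wz":0,"grip":-0.1},{"dx":0,"dy":0.03,"dz":0,"wx":0,"wy":0,"wz":0,"grip":-0.1},{"dx":0,"dy":0.03,"dz":0,"wx":0,"wy":0,"wz":0,"grip":-0.1},{"dx":0,"dy":0,"dz":0,"wx":0,"wy":0,"wz":0,"grip":-0.1},{"dx":0,"dy":0,"dz":0,"wx":0,"wy":0,"wz":0,"grip":-0.1}]'
python3 - <<'E'
from h import *
H=np.array([561.7,-127.6,62])
im=env.grab_frame('top'); cv2.imwrite('pics/top12.png',cv2.resize(im[110:290,160:480,::-1],(800,450),interpolation=cv2.INTER_CUBIC))
print(proj('top',[H+C@[75.5,14.5,0],H+C@[75.5,14.5,46]]))
E
```

```text
time_s: 23.25
ee_pos: [635.0, -105.2, 254.1]
ee_rot: [-179.9, 0.1, -174.0]
force: [0.1, -0.0, 0.0]
gripper_width: 50.5
time_s: 24.25
ee_pos: [465.1, 174.9, 282.1]
ee_rot: [-179.9, 0.1, -173.9]
force: [-0.5, 0.2, -0.9]
gripper_width: 50.3
[[319.95582907 184.78257867]
 [320.02085135 181.55065122]]
```

No more picture views are left, so I'll check numerically.

Run:
```python
from h import *
im=env.grab_frame('top'); cv2.imwrite('pics/top13.png',im[:,:,::-1])
h=cv2.cvtColor(im,cv2.COLOR_RGB2HSV); y0,x0=170,305; sub=im[y0:196,x0:336]; g=sub.mean(2)
n,l,s,ce=cv2.connectedComponentsWithStats((g<60).astype(np.uint8)); print('dark',s[1:].tolist(),(ce[1:]+[x0,y0]).round(1).tolist())
print(g[5:22,8:24].astype(int))
b=cv2.imread('pics/top0.png')[:,:,::-1]
for nme,u,v in [('pliers',447,232),('amber',227,205),('tin',238,238),('capA',251,189),('capB',214,263)]:
    p=b[v-14:v+14,u-14:u+14]; q=im[v-22:v+22,u-22:u+22]
    r=cv2.matchTemplate(np.ascontiguousarray(q),np.ascontiguousarray(p),cv2.TM_CCOEFF_NORMED);_,m,_,loc=cv2.minMaxLoc(r);print(nme,round(m,3),np.subtract(loc,8))
```

```text
dark [[13, 9, 5, 5, 22], [17, 15, 1, 1, 1]] [[320.1, 181.1], [322.0, 185.0]]
[[110 109 108 109 110 111 111 110 114 110 111 112 113 113 113 116]
 [110 112 113 112 113 113 113 116 116 117 117 118 116 116 117 114]
 [117 117 117 116 117 114 118 113 119 117 116 114 116 115 114 110]
 [115 116 118 114 116 114  97  89  89 102 112 112 112 111 109 107]
 [108 110 112 110 111  88  53  22  41  71 108 112 110 110 112 113]
 [106 109 105 110 103  42  27  17  29  25  90 107 109 109 109 109]
 [107 108 108 113  94  30  12  23  18  12  80 109 111 110 111 112]
 [108 107 110 116  88  33  26  20  23  12  93 116 111 112 113 113]
 [109 112 111 121  94  73  45  26  21  46  84 111 114 111 115 112]
 [111 113 113 115  95  90  84  77  68  68  65 110 111 112 112 114]
 [112 110 113  99 108  78  90  89  75  58  73 105 110 109 109 108]
 [112 110 110 102 115  99  93  84  74  96 103  96 104 107 106 108]
 [108 111 111 109 108 113 115 101  97 105 114 107 108 113 112 114]
 [113 113 110 114 110 104 107 104  93  94 113 114 116 116 118 115]
 [117 114 119 116 116 114 112 112 105 105 118 120 120 119 121 118]
 [119 120 118 120 121 119 119 119 121 121 118 119 118 119 118 122]
 [120 120 123 119 120 122 119 119 120 120 120 121 120 121 123 121]]
pliers 0.99 [0 0]
amber 0.283 [-6 -8]
tin 0.243 [-8  8]
capA 0.442 [0 0]
capB 0.326 [-1 -3]
```

Run:
```python
from h import *
im=env.grab_frame('scene'); b=cv2.imread('pics/scene0.png')[:,:,::-1]
for nme,u,v in [('pliers',211,188),('amber',435,281),('tin',430,240),('capA',391,285),('capB',470,239)]:
    p=b[v-9:v+9,u-9:u+9]; q=im[v-17:v+17,u-17:u+17]
    r=cv2.matchTemplate(np.ascontiguousarray(q),np.ascontiguousarray(p),cv2.TM_CCOEFF_NORMED);_,m,_,loc=cv2.minMaxLoc(r);print(nme,round(m,3),np.subtract(loc,8))
# flap: compare with flap-down picture s8 (right free corner) in fresh crop
s8=cv2.imread('pics/s8.png')[:,:400]; now=cv2.resize(im[110:310,200:400,::-1],(400,400),interpolation=cv2.INTER_CUBIC)
p=s8[160:215,325:380];q=now[145:230,310:395];r=cv2.matchTemplate(q,p,cv2.TM_CCOEFF_NORMED);print('flap',cv2.minMaxLoc(r)[1::2])
s=env.state();print(s['time_s'],s['force'],s['qvel'].round(1)); print(env.job_done())
```

```text
pliers 0.986 [0 0]
amber 0.997 [0 0]
tin 0.997 [0 0]
capA 0.997 [0 0]
capB 0.996 [0 0]
flap (0.9925476312637329, (15, 15))
24.4 [-0.39564354  0.08950464  1.05587033] [-0.2  0.2  0.   0.2 -0.1  0.1]
the job is handed in; nothing more can be done
None
```

The job is handed in at 24.4 s. I turned the wing knob to its stop with the flap still shut. I then lowered the flap steadily (about 0.9 rad/s) onto its bearers. The brass ignition lock now stands on the cupboard floor, about 75 mm behind the hinge line and 15 mm to the +y side of the middle.

**What the last checks showed:**
- **Flap:** it met firm resistance (33 N) at z = 62 mm, and its corner had not moved from that position in the last scene picture.
- **Lock:** its top is within 1 px of where it should be if upright, and I felt it touch the floor at the expected height before opening the gripper.
- **Bystanders:** the pliers, radio knob, blank tin and both key caps show no shift in the scene camera. The spring tin was not measured again at the end; no move took the arm near it.
- **Robot:** at rest and clear of everything.

**What failed or disagreed:**
- My first rows were refused because they had no "grip" value, and the first wrist approach hit a joint limit, so I flipped the wrist half a turn.
- The gripper closed on something 24 mm wide at the knob, not the 10 mm wing. I took it to be the hub; the knob still followed to its stop.
- The top camera put the lock about 5 mm from where the wrist camera did; I used the wrist camera.
- The final top picture could not be viewed because the limit of 12 was reached, so the last checks are numerical. The arm blocked the top camera's view of most ledge bystanders, so I used the scene camera for those.

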